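# Oil bottle from its hook into the bench holder

### The arm

A 6-joint arm with a two-finger parallel gripper is mounted at the origin on the work surface. World frame = base frame: x ahead of the robot, y to its left, z up, the work surface at z = 0. Lengths are in m, angles in rad, forces in N, time in s.
With the tool pointing down it reaches from about 0.35 to 0.975 m from the base axis. Payload 4.9 kg.
Tool frame: the origin (TCP) lies on the centre line of the jaws, within the pads' length; the fingertips stand ctrl.tcp_to_tips ahead of it and the grasp point (between the pads) lies 3 mm ahead of it (ctrl.tcp_to_tips is the distance from the TCP to the fingertips, in m); z points along the fingers, y is the direction in which the jaws open and shut (so a half turn about z gives the same grasp; the last joint's range is limited). The gripper opens to 85 mm and grips with 20 to 120 N. Pads are 22 mm wide; open, the fingers measure 114 mm over their backs; the gripper's body (76 mm by 85 mm) begins 54 mm behind the grasp point. The pads swing forward as they close: fully open they stand 13 mm farther back than shut.
Start: joints at [-1.243, 0.053, 1.613, -0, 1.476, -0.119], TCP at [0.27, -0.564, 0.253] pointing down, gripper open.
Joint ranges: [-3.01, 3.01], [-1.01, 2.22], [0.06, 2.58], [-1.02, 4.17], [0.09, 2.62], [-3.14, 3.14]. Speed limits (rad/s): [2.57, 2.57, 3.14, 3.14, 3.14, 3.14].

### API

Orientations are given as a rotation vector (axis times angle).
In Python, from station import ctrl, vision gives the robot as it stands.
- The arm moves only by the tool jog_arm, never from a script. Its argument "deltas" is a list of rows, each a list of 7 numbers: the turn, a rotation vector about the tool's x, y, z in rad, then the shift along the tool's x, y, z in cm, then the opening, from 0 (shut) to 1 (fully open). A call has 1 to 12 rows; each row shifts and turns the commanded pose from where the row before left it, along the tool's axes as they then stand; what a row does not reach is not made up. A row lasts 1/12 s, in which the tool goes at most 41.7 mm and 7.16 degrees, less where a joint would pass 70% of its speed; a pose out of reach is approached as far as the arm can. A call with a gripper value outside its range is refused whole. The fingers move at their own pace and stop on an object; "grip_force" is the grip in N (left out, the last holds). Time passes only in rows, so rows that do not move let the fingers close. It gives the time, the measured TCP pose, the force and the opening at its end, in the units of the state.
- ctrl.get_obs(): the state, without advancing time (a new reading comes with each control period).
- vision.get_image(name): name is "side" or "top" or "wrist"; returns (picture, depth): 480x640x3 uint8, red, green, blue; 480x640 float32, m along the optical axis (not along the pixel's ray), 0 where there is no reading.
- vision.calibration(name): a dict with "fx", "fy", "cx", "cy" (pixels), "dist" ([k1, k2, p1, p2, k3] as OpenCV has them; the pictures are not rectified), "rvec" (rotation vector, rad) and "tvec" (3), from world to camera coordinates, as OpenCV has them; the wrist camera has in their place "hand_eye" (4x4, takes a point from camera to tool coordinates, whose origin is the TCP and whose axes are the flange's). Camera axes: x right, y down, z forward; pixel columns grow to the right and rows downward; lengths in m; the calibration is good to about 2 mm. A picture is of the moment at which its call begins: read the wrist's pose just before it. calibration takes no time and is no camera call.
- ctrl.finish_job(): hands the job in, once; it reports no verdict.
The state is a dict: "t": time; "q": joint angles; "dq": joint speeds; "effort": joint torques, N m; "tool_pos": TCP position; "tool_rot": TCP orientation; "contact_force": force on the tool from outside, world axes, zero at the start; "wrist_torque": the same for the moment, N m; "opening": finger opening in m.
Only numpy, scipy, OpenCV 4.12 (cv2) and the standard library are available. Lean on these libraries where they do the work, as an engineer would, in place of code of your own. Each camera call takes 0.05 s, during which the arm holds its last target. There are 200 camera calls.

### The job

Take the oil bottle that hangs by its carrying loop down from the hook, stand it upright on the black rubber mat and let go of it. Then pick it up again, lower it gently into the empty bottle holder until it stands on the bottom, and let go. Do not drop it, and leave the other things on the bench as they are.

Things in the scene. Friction and masses are not known exactly. Their poses are not given: they have to be found in the camera images.
- oil_bottle: Aluminium oil bottle, 0.2 to 0.42 kg, with a rigid black carrying loop. Round body 50 mm across, straight from 0 to 115 mm above its underside; conical shoulder to 125 mm; collar 30 mm across to 132 mm; loop to 169.5 mm. Origin: centre of the underside; z up along the bottle. It starts hanging upright by the loop, underside 70 mm above the bench, nearly still.
- loop_top (a point): Middle of the loop's top bar, 165 mm above the bottle's underside. The loop is of 9 mm round bar and stands in the bottle's y-z plane, 41 mm wide outside (along y); its upright legs run from 132 to 155 mm, the underside of its top bar is at 160.5 mm; its 23 mm wide opening runs through along the bottle's x.
- hook_stand: Fixed stand with the hook. Origin: on the bench under its wooden post (24 x 24 mm, 308 mm high; base plate 110 x 110 x 12 mm). Hook and beam reach out along the stand's -x (in front), sideways over the bench, roughly to the robot's right. The beam, 30 mm wide, 268.5 to 308.5 mm high, runs over hook and bottle to 95 mm in front of the post's centre: no room for a gripper above the hanging bottle.
- hook (a point): Top of the hook's 8 mm steel rod where the loop rests, 68 mm in front of the post's centre, 230.5 mm high. The rod comes down from the beam at 47 mm in front and ends in an upturned tip 90 mm in front, 10 mm above the rod's top. Raise the bottle 10 to 29 mm (19 is best; the beam is above), then draw it forward along the stand's -x by over 40 mm.
- mat: Black rubber mat lying fixed on the bench, 140 x 140 x 4 mm. Origin: centre of its underside, its top is at 4 mm.
- holder_empty: The empty one of three like, fixed dark steel bottle holders (the others hold bottles): upright tube 64 mm across outside, 56 mm inside, 108 mm high, the mouth flared over the top 13 mm to 68 mm inside; foot disc 84 mm across; inner floor 5 mm above the bench. Origin: centre of the underside. The oil bottle goes in upright with 3 mm of play all round; shoulder and loop then stand out.
- mouth (a point): Centre of the empty holder's mouth, 108 mm above the bench.
- bottle_b: Bystander: white plastic bottle 48 mm across, 125 mm tall, standing in one of the other holders. Origin: centre of the underside.
- bottle_c: Bystander: steel can 50 mm across, 115 mm tall, standing in the third holder. Origin: centre of the underside.
- grease_jar: Bystander: white jar 64 mm across, 55 mm tall, standing on the bench. Origin: centre of the underside.
- screwdriver: Bystander: screwdriver lying on the bench, along its x axis.
- wrench: Bystander: spanner lying on the bench, along its x axis.
- pedal: Bystander: bicycle pedal lying on the bench, about 90 x 82 x 22 mm with an axle end standing out along its y. Origin: centre of the underside.

How it is judged:
By the outcome, as a careful person would: the job done as asked, in the order asked, and still so for the second after the job is handed in, with the robot touching nothing.
It also fails if it takes over 61 s, if anything falls off the work surface, if the arm or the gripper's body presses on something with over 40 N, if the wrist force passes 120 N, or if a joint passes its speed limit or range.

## Working session

There is one attempt and no reset: what is moved stays moved. The work goes in short steps, Python scripts to look and compute and a tool call to move; the robot and the scene stay as the last step left them, time stands still between calls to the robot, and variables do not carry over. Pictures are saved under pics/ and viewed, about 8 in all and at most 12, crops included, and the job is handed in when it is done.

Besides the shell and the picture viewer there is one more tool, called after "Emit:" as name(argument=value, ...), one argument or row to a line, values as JSON. jog_arm: Moves the arm, as the interface text tells. Its arguments: {"type":"object","properties":{"deltas":{"type":"array"},"grip_force":{"type":"number"}},"required":["deltas"]}

```bash
mkdir -p pics; ls; cat > h.py <<'E'
import numpy as np, cv2
from station import ctrl, vision
from scipy.spatial.transform import Rotation as R
def cam(n):
    c=vision.calibration(n); K=np.array([[c['fx'],0,c['cx']],[0,c['fy'],c['cy']],[0,0,1.]]); d=np.array(c['dist'],float)
    if 'hand_eye' in c:
        o=ctrl.get_obs(); T=np.eye(4); T[:3,:3]=R.from_rotvec(o['tool_rot']).as_matrix(); T[:3,3]=o['tool_pos']
        T=T@np.array(c['hand_eye'])
    else:
        Rm=R.from_rotvec(np.ravel(c['rvec'])).as_matrix(); T=np.eye(4); T[:3,:3]=Rm.T; T[:3,3]=-Rm.T@np.ravel(c['tvec'])
    return K,d,T
def rays(c,uv):
    K,d,T=c; p=cv2.undistortPoints(np.array(uv,float).reshape(-1,1,2),K,d).reshape(-1,2)
    return T[:3,3],np.c_[p,np.ones(len(p))]@T[:3,:3].T
def onplane(c,uv,z):
    o,r=rays(c,uv); return o+r*((z-o[2])/r[:,2])[:,None]
def cloud(c,depth):
    v,u=np.mgrid[:480,:640]; o,r=rays(c,np.c_[u.ravel(),v.ravel()])
    return (o+r*depth.reshape(-1,1)).reshape(480,640,3)
def proj(c,P):
    K,d,T=c; Rm=T[:3,:3].T
    return cv2.projectPoints(np.array(P,float).reshape(-1,1,3),cv2.Rodrigues(Rm)[0],-Rm@T[:3,3],K,d)[0].reshape(-1,2)
def grab(n,f=None):
    c=cam(n); im,dp=vision.get_image(n)
    if f: cv2.imwrite('pics/%s.png'%f,im[:,:,::-1]); np.savez('pics/%s.npz'%f,im=im,dp=dp,K=c[0],d=c[1],T=c[2])
    return c,im,dp
def load(f):
    z=np.load('pics/%s.npz'%f); return (z['K'],z['d'],z['T']),z['im'],z['dp']
E
python3 - <<'E'
from h import *
for n in('top','side'):
    c,im,dp=grab(n,n+'0'); print(n,c[2].round(3).tolist(),c[0][0,0])
o=ctrl.get_obs(); print(o, ctrl.tcp_to_tips)
E
```

```text
pics
top [[-0.017, -0.979, 0.203, 0.331], [-1.0, 0.016, -0.006, 0.001], [0.002, -0.203, -0.979, 1.267], [0.0, 0.0, 0.0, 1.0]] 552.3527185334596
side [[-0.983, -0.125, 0.131, 0.454], [-0.18, 0.736, -0.653, 0.628], [-0.014, -0.665, -0.746, 0.884], [0.0, 0.0, 0.0, 1.0]] 478.2978971844696
{'t': 0.1, 'q': array([-1.24297383e+00,  5.33109001e-02,  1.61415672e+00, -1.25858017e-05,
        1.47601786e+00, -1.19027298e-01]), 'dq': array([-0.00055018, -0.00138978, -0.00421313,  0.00214543,  0.00045316,
        0.00193157]), 'effort': array([ 3.27638854e-04, -3.94906318e+01, -3.71361566e+01, -9.63664024e-05,
        3.87167704e-03, -5.36459751e-06]), 'tool_pos': array([ 0.26989022, -0.5631386 ,  0.25217347]), 'tool_rot': array([-3.06167132e+00, -6.95669851e-01,  3.29211414e-04]), 'contact_force': array([-0.12138743,  0.35539488, -0.38731698]), 'wrist_torque': array([ 0.0269873 ,  0.03864496, -0.00660258]), 'opening': 0.08563443979473503} 0.022
```

View pics/top0.png

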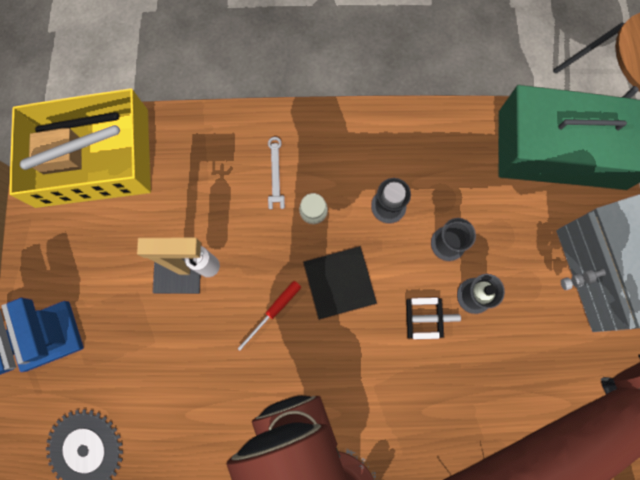

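View pics/side0.png

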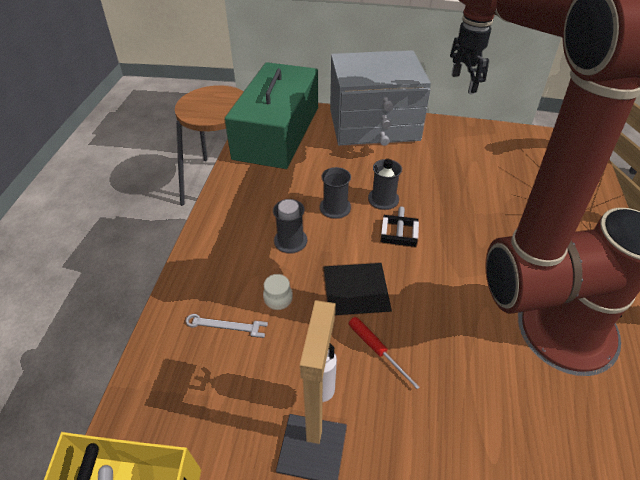

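```bash
python3 - <<'E'
from h import *
print([a for a in dir(ctrl) if a[0]!='_'],[a for a in dir(vision) if a[0]!='_'])
c,im,dp=load('top0'); P=cloud(c,dp); Z=P[...,2]; hsv=cv2.cvtColor(im,cv2.COLOR_RGB2HSV)
v,u=np.mgrid[:480,:640]
def rect(m,name):
    q=P[m][:,:2].astype(np.float32); r=cv2.minAreaRect(q*1000); print(name,len(q),'c',np.round(r[0],1),'size',np.round(r[1],1),'ang',round(r[2],1),'z',np.median(P[m][:,2]).round(4))
box=lambda a,b,e,f:(u>=a)&(u<=b)&(v>=e)&(v<=f)&(dp>0)
rect(box(130,215,225,300)&(abs(Z-.3085)<.012),'beam')
rect(box(140,215,255,300)&(abs(Z-.012)<.006)&(hsv[...,2]<120)&(hsv[...,1]<90),'base')
m=box(295,385,240,325)&(hsv[...,2]<60)&(abs(Z-.004)<.008)
k=cv2.morphologyEx(m.astype(np.uint8),cv2.MORPH_OPEN,np.ones((3,3)))
rect(k>0,'mat')
for b,n,h in(((425,485,205,270),'empty',.108),((455,510,265,320),'bh',.108),((365,420,170,230),'ch',.108)):
    m=box(*b)&(abs(Z-h)<.006); q=P[m]; (x,y),r=cv2.minEnclosingCircle(q[:,:2].astype(np.float32)*1000); print(n,m.sum(),round(x,1),round(y,1),round(r,1),np.median(q[:,2]))
m=box(185,225,245,280)&(Z>.05)&(Z<.25); q=P[m]; print('bottle',len(q),q.min(0),q.max(0))
for n in('jar',(297,330,190,225)),:
    m=box(*n[1])&(abs(Z-.055)<.006);q=P[m]; print('jar',np.median(q,0))
# side
c,im,dp=load('side0'); P=cloud(c,dp); Z=P[...,2]; hsv=cv2.cvtColor(im,cv2.COLOR_RGB2HSV)
m=box(315,345,335,405)&(hsv[...,1]<60)&(Z>.05)&(Z<.25); q=P[m]; print('bottle side',len(q),np.percentile(q,[2,50,98],0).round(3).tolist())
rect(box(290,345,295,380)&(abs(Z-.3085)<.012),'beam side')
rect(box(270,350,410,480)&(abs(Z-.012)<.006)&(hsv[...,2]<120),'base side')
m=box(315,355,160,220)&(abs(Z-.108)<.006); q=P[m]; (x,y),r=cv2.minEnclosingCircle(q[:,:2].astype(np.float32)*1000); print('emptyS',m.sum(),round(x,1),round(y,1),round(r,1))
m=box(320,395,260,318)&(hsv[...,2]<60)&(abs(Z-.004)<.008)
rect(cv2.morphologyEx(m.astype(np.uint8),cv2.MORPH_OPEN,np.ones((3,3)))>0,'matS')
E
```

```text
['MotionError', 'finish_job', 'get_obs', 'tcp_to_tips'] ['calibration', 'get_image']
beam 999 c [513.3 283. ] size [106.4  29.8] ang 89.4 z 0.3068
base 991 c [499.  343.8] size [ 81.7 110.1] ang 0.1 z 0.0104
mat 3437 c [479.9 -32.9] size [138.1 136.5] ang 14.0 z 0.0027
empty 248 565.7 -290.8 38.3 0.10584156488651575
bh 273 442.0 -346.1 38.3 0.10662369230539404
ch 315 659.2 -153.2 38.3 0.10603363736547489
bottle 606 [0.48836059 0.23093958 0.05093666] [0.53275386 0.31314223 0.24095584]
jar [0.64921275 0.0262477  0.05330177]
bottle side 552 [[0.49, 0.253, 0.076], [0.498, 0.271, 0.158], [0.507, 0.28, 0.227]]
beam side 1555 c [515.1 283.3] size [108.8  30.4] ang 89.0 z 0.3071
base side 3211 c [515.4 344.3] size [111.8 110.3] ang 88.7 z 0.0106
emptyS 139 568.7 -290.1 39.2
matS 2864 c [481.3 -33.2] size [140.  142.5] ang 14.4 z 0.0022
```

```bash
cat >> h.py <<'E'
def Rt(az,pitch,flip=1):
    a,p=np.radians([az,pitch]); z=np.array([np.cos(p)*np.cos(a),np.cos(p)*np.sin(a),-np.sin(p)]); y=flip*np.array([-np.sin(a),np.cos(a),0])
    return np.c_[np.cross(y,z),y,z]
def to(Rt_=None,p=None):
    o=ctrl.get_obs(); Rc=R.from_rotvec(o['tool_rot'])
    if p is not None: print('shift cm (current axes)',(Rc.inv().apply(np.array(p)-o['tool_pos'])*100).round(2))
    if Rt_ is not None:
        rv=(Rc.inv()*R.from_matrix(Rt_)).as_rotvec(); print('rotvec',rv.round(3),'ang',np.linalg.norm(rv).round(3))
        if p is not None: print('shift cm (new axes)',(Rt_.T@(np.array(p)-o['tool_pos'])*100).round(2))
def st():
    o=ctrl.get_obs(); M=R.from_rotvec(o['tool_rot']).as_matrix(); z=M[:,2]
    print('t%.2f'%o['t'],'p',o['tool_pos'].round(4),'az/pitch z',np.degrees([np.arctan2(z[1],z[0]),-np.arcsin(z[2])]).round(2),'y',M[:,1].round(3),'q',o['q'].round(2),'F',o['contact_force'].round(1),'op',round(o['opening'],4))
E
python3 - <<'E'
from h import *
print(np.array(vision.calibration('wrist')['hand_eye']).round(3))
for f in(1,-1):
  for az in(70,50): to(Rt(az,20,f),[.40,.0,.25])
  print(Rt(70,20,f).round(2).tolist())
E
```

```text
[[ 0.    -0.944 -0.329  0.084]
 [ 1.     0.001 -0.001 -0.   ]
 [ 0.001 -0.329  0.944 -0.12 ]
 [ 0.     0.     0.     1.   ]]
shift cm (current axes) [ 36.07 -45.16   0.31]
rotvec [ 1.402 -0.571  2.004] ang 2.511
shift cm (new axes) [-19.42   7.03  53.98]
shift cm (current axes) [ 36.07 -45.16   0.31]
rotvec [ 1.589 -0.342  2.271] ang 2.793
shift cm (new axes) [-17.41  26.23  48.47]
[[-0.12, -0.94, 0.32], [-0.32, 0.34, 0.88], [-0.94, 0.0, -0.34]]
shift cm (current axes) [ 36.07 -45.16   0.31]
rotvec [ 0.471  1.156 -0.675] ang 1.419
shift cm (new axes) [19.42 -7.03 53.98]
shift cm (current axes) [ 36.07 -45.16   0.31]
rotvec [ 0.258  1.202 -0.372] ang 1.284
shift cm (new axes) [ 17.41 -26.23  48.47]
[[0.12, 0.94, 0.32], [0.32, -0.34, 0.88], [0.94, -0.0, -0.34]]
```

Emit:
jog_arm(
  deltas=[
    [0, 0, 0, 2.67, -2.97, 0, 1],
    [0, 0, 0, 2.67, -2.97, 0, 1],
    [0, 0, 0, 2.67, -2.97, 0, 1],
    [0, 0, 0, 2.67, -2.97, 0, 1],
    [0, 0, 0, 2.67, -2.97, 0, 1],
    [0, 0, 0, 2.67, -2.97, 0, 1],
    [0, 0, 0, 2.67, -2.97, 0, 1],
    [0, 0, 0, 2.67, -2.97, 0, 1],
    [0, 0, 0, 2.67, -2.97, 0, 1],
    [0, 0, 0, 2.67, -2.97, 0, 1],
    [0, 0, 0, 2.67, -2.97, 0, 1],
    [0, 0, 0, 2.67, -2.97, 0, 1],
  ],
  grip_force=50,
)

```text
t: 1.1
tool_pos: [0.4048, -0.1018, 0.253]
tool_rot: [3.064, 0.695, 0.0]
contact_force: [0.6, -0.4, -0.1]
opening: 0.0854
```

Emit:
jog_arm(
  deltas=[
    [0, 0, 0, 2.67, -2.97, 0, 1],
    [0, 0, 0, 2.67, -2.97, 0, 1],
    [0, 0, 0, 2.67, -2.97, 0, 1],
    [0, 0, 0, 2.67, -2.97, 0, 1],
    [0, 0, 0, 0, 0, 0, 1],
  ],
)

```text
t: 1.52
tool_pos: [0.4502, 0.0552, 0.2529]
tool_rot: [-3.058, -0.708, -0.0]
contact_force: [-0.1, -0.5, -0.4]
opening: 0.0854
```

```bash
python3 - <<'E'
from h import *
st()
D=Rt(70,20,-1); p=np.array([.514,.2565,.147])-.13*D[:,2]; to(D,p)
E
```

```text
t1.52 p [0.4502 0.0552 0.2529] az/pitch z [96.95 89.84] y [ 0.439 -0.898 -0.003] q [-0.04 -0.38  2.    0.    1.52  1.07] F [-0.1 -0.5 -0.4] op 0.0854
shift cm (current axes) [ 5.77 -6.78  6.17]
rotvec [ 0.465  1.156 -0.668] ang 1.414
shift cm (new axes) [-2.74 -0.89 10.44]
```

Emit:
jog_arm(
  deltas=[
    [0.0388, 0.0963, -0.0557, 0, 0, 0, 1],
    [0.0388, 0.0963, -0.0557, 0, 0, 0, 1],
    [0.0388, 0.0963, -0.0557, 0, 0, 0, 1],
    [0.0388, 0.0963, -0.0557, 0, 0, 0, 1],
    [0.0388, 0.0963, -0.0557, 0, 0, 0, 1],
    [0.0388, 0.0963, -0.0557, 0, 0, 0, 1],
    [0.0388, 0.0963, -0.0557, 0, 0, 0, 1],
    [0.0388, 0.0963, -0.0557, 0, 0, 0, 1],
    [0.0388, 0.0963, -0.0557, 0, 0, 0, 1],
    [0.0388, 0.0963, -0.0557, 0, 0, 0, 1],
    [0.0388, 0.0963, -0.0557, 0, 0, 0, 1],
    [0.0388, 0.0963, -0.0557, 0, 0, 0, 1],
  ],
)

```text
t: 2.52
tool_pos: [0.4497, 0.0488, 0.2533]
tool_rot: [-1.76, -1.227, -1.238]
contact_force: [1.1, -0.5, -0.4]
opening: 0.0855
```

```bash
python3 - <<'E'
from h import *
st()
D=Rt(70,20,-1); p=np.array([.514,.2565,.147])-.13*D[:,2]; to(D,p)
c,im,dp=grab('wrist','w1'); st()
E
```

```text
t2.52 p [0.4497 0.0488 0.2533] az/pitch z [69.48 19.92] y [ 0.937 -0.349  0.004] q [-0.64 -0.34  2.26  1.15  1.7  -0.43] F [ 1.1 -0.5 -0.4] op 0.0855
shift cm (current axes) [-2.58 -1.16 11.03]
rotvec [ 0.008 -0.001  0.001] ang 0.009
shift cm (new axes) [-2.57 -1.06 11.04]
t2.57 p [0.4491 0.0487 0.2499] az/pitch z [69.63 19.72] y [ 0.937 -0.349 -0.003] q [-0.64 -0.33  2.26  1.15  1.7  -0.43] F [-1.   0.1 -2.8] op 0.0853
```

View pics/w1.png

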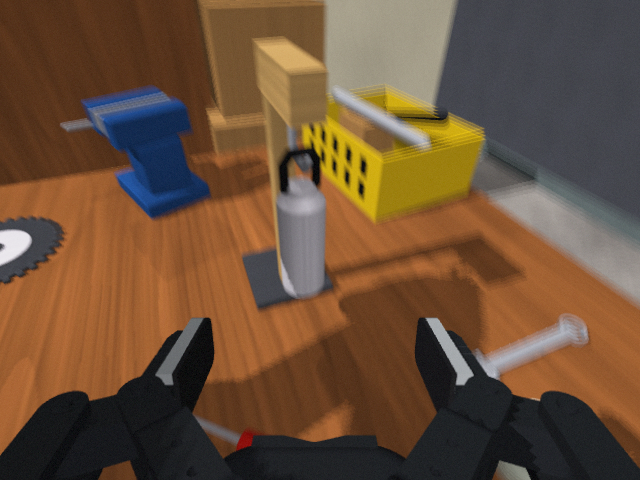

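Wrist view: the bottle hangs on the hook in front (body columns 276–326, rows 190–295), loop broadside to the camera, fingers clear on both sides; picture blurred by residual motion. Go to pre-grasp and measure again.

Emit:
jog_arm(
  deltas=[
    [0, 0, 0, -0.63, -0.26, 2.5, 1],
    [0, 0, 0, -0.63, -0.26, 2.5, 1],
    [0, 0, 0, -0.63, -0.26, 2.5, 1],
    [0, 0, 0, -0.63, -0.26, 2.5, 1],
    [0, 0, 0, 0, 0, 0, 1],
    [0, 0, 0, 0, 0, 0, 1],
    [0, 0, 0, 0, 0, 0, 1],
  ],
)

```text
t: 3.15
tool_pos: [0.4703, 0.1327, 0.1958]
tool_rot: [-1.765, -1.227, -1.232]
contact_force: [-0.3, -0.2, 0.5]
opening: 0.0855
```

```bash
python3 - <<'E'
from h import *
st()
c,im,dp=grab('wrist','w2'); st()
P=cloud(c,dp); X,Y,Z=P[...,0],P[...,1],P[...,2]
m=(dp>0)&(abs(X-.514)<.04)&(abs(Y-.25)<.045)&(Z>.085)&(Z<.175)
q=P[m][:,:2]; print(len(q),q.min(0),q.max(0))
# circle radius .025 fit to front surface
from scipy.optimize import least_squares
r=least_squares(lambda s:np.hypot(*(q-s).T)-.025,[.514,.257],loss='soft_l1',f_scale=.001); print('axis',r.x,np.abs(r.fun).mean())
for k in(.09,.13,.17):
    s=m&(abs(Z-k)<.005); qq=P[s][:,:2]; r2=least_squares(lambda s:np.hypot(*(qq-s).T)-.025,[.514,.257],loss='soft_l1',f_scale=.001); print(k,r2.x)
L=(dp>0)&(abs(X-.514)<.04)&(abs(Y-.25)<.03)&(Z>.17)&(Z<.245)&(im.max(2)<60); print('loop z',np.percentile(P[L],[0,2,50,98,100],0).round(4).tolist())
D=Rt(70,20,-1); to(D,[*r.x,.147]-.003*D[:,2])
E
```

```text
t3.15 p [0.4703 0.1327 0.1958] az/pitch z [69.51 20.22] y [ 0.937 -0.35   0.001] q [-0.43 -0.25  2.3   1.23  1.47 -0.47] F [-0.3 -0.2  0.5] op 0.0855
t3.20 p [0.4706 0.1323 0.1962] az/pitch z [69.45 20.21] y [ 0.937 -0.35   0.002] q [-0.43 -0.25  2.3   1.23  1.47 -0.47] F [ 0.5 -0.9  0. ] op 0.0853
5278 [0.48867749 0.23134407] [0.53546099 0.26286215]
axis [0.51377122 0.2577675 ] 0.0003331793286603599
0.09 [0.51375419 0.25779431]
0.13 [0.51373884 0.25776492]
0.17 [0.5137962  0.25774817]
loop z [[0.493, 0.2327, 0.1968], [0.4935, 0.2523, 0.1997], [0.5082, 0.2539, 0.2246], [0.5316, 0.2579, 0.2386], [0.5327, 0.2622, 0.2394]]
shift cm (current axes) [-0.03 -0.36 13.85]
rotvec [ 0.009  0.004 -0.001] ang 0.01
shift cm (new axes) [-0.08 -0.23 13.85]
```

Emit:
jog_arm(
  deltas=[
    [0, 0, 0, 0, -0.36, 1.0, 1],
    [0, 0, 0, 0, 0, 2.5, 1],
    [0, 0, 0, 0, 0, 2.5, 1],
    [0, 0, 0, 0, 0, 2.5, 1],
    [0, 0, 0, 0, 0, 2.5, 1],
    [0, 0, 0, 0, 0, 2.0, 1],
    [0, 0, 0, 0, 0, 0.8, 1],
    [0, 0, 0, 0, 0, 0, 1],
    [0, 0, 0, 0, 0, 0, 1],
  ],
)

```text
t: 3.95
tool_pos: [0.512, 0.2554, 0.1479]
tool_rot: [-1.764, -1.226, -1.233]
contact_force: [0.1, -0.1, -0.8]
opening: 0.0852
```

```bash
python3 - <<'E'
from h import *
st()
D=Rt(70,20,-1); to(D,[.5138,.2577,.147]-.003*D[:,2])
E
```

```text
t3.95 p [0.512  0.2554 0.1479] az/pitch z [69.54 20.17] y [ 0.937 -0.349  0.001] q [-0.11 -0.06  2.23  1.41  1.17 -0.53] F [ 0.1 -0.1 -0.8] op 0.0852
shift cm (current axes) [ 0.01  0.09 -0.01]
rotvec [ 0.008  0.003 -0.002] ang 0.008
shift cm (new axes) [ 0.01  0.09 -0.01]
```

Emit:
jog_arm(
  deltas=[
    [0, 0, 0, 0, 0.09, 0, 0.6],
    [0, 0, 0, 0, 0, 0, 0.55],
    [0, 0, 0, 0, 0, 0, 0.4],
    [0, 0, 0, 0, 0, 0, 0.3],
    [0, 0, 0, 0, 0, 0, 0.3],
    [0, 0, 0, 0, 0, 0, 0.3],
    [0, 0, 0, 0, 0, 0, 0.3],
    [0, 0, 0, 0, 0, 0, 0.3],
    [0, 0, 0, 0, 0, 0, 0.3],
    [0, 0, 0, 0, 0, 0, 0.3],
  ],
  grip_force=50,
)

```text
t: 4.78
tool_pos: [0.5133, 0.2551, 0.1481]
tool_rot: [-1.765, -1.225, -1.234]
contact_force: [1.5, -3.6, 3.6]
opening: 0.0483
```

```bash
python3 - <<'E'
from h import *
st()
o=ctrl.get_obs()
p=o['tool_pos']; M=R.from_rotvec(o['tool_rot']).as_matrix(); print('up',(M.T@[0,0,1.9]).round(3),'fwd -y',(M.T@[0,-7,0]).round(3))
E
```

```text
t4.78 p [0.5133 0.2551 0.1481] az/pitch z [69.48 20.13] y [ 0.937 -0.35   0.001] q [-0.11 -0.05  2.23  1.41  1.17 -0.53] F [ 1.5 -3.6  3.6] op 0.0483
up [ 1.784  0.002 -0.654] fwd -y [-2.26   2.451 -6.155]
```

Emit:
jog_arm(
  deltas=[
    [0, 0, 0, 0.3, 0, -0.11, 0.3],
    [0, 0, 0, 0.5, 0, -0.18, 0.3],
    [0, 0, 0, 0.5, 0, -0.18, 0.3],
    [0, 0, 0, 0.48, 0, -0.18, 0.3],
    [0, 0, 0, 0, 0, 0, 0.3],
    [0, 0, 0, 0, 0, 0, 0.3],
  ],
)

```text
t: 5.28
tool_pos: [0.5127, 0.2553, 0.1668]
tool_rot: [-1.765, -1.227, -1.233]
contact_force: [-0.5, -0.2, -3.1]
opening: 0.0489
```

```bash
python3 - <<'E'
from h import *
st(); c,im,dp=grab('wrist','w3'); P=cloud(c,dp)
L=(dp>0)&(abs(P[...,0]-.514)<.04)&(abs(P[...,1]-.25)<.03)&(P[...,2]>.17)&(P[...,2]<.27)&(im.max(2)<60); print('loop z',np.percentile(P[L],[0,2,50,98,100],0).round(4).tolist())
E
```

```text
t5.28 p [0.5127 0.2553 0.1668] az/pitch z [69.53 20.2 ] y [ 0.937 -0.349  0.002] q [-0.11 -0.1   2.23  1.39  1.18 -0.48] F [-0.5 -0.2 -3.1] op 0.0489
loop z [[0.474, 0.22, 0.17], [0.4749, 0.2212, 0.1719], [0.5057, 0.2549, 0.2349], [0.5439, 0.2629, 0.2569], [0.5501, 0.2782, 0.2576]]
```

View pics/w3.png

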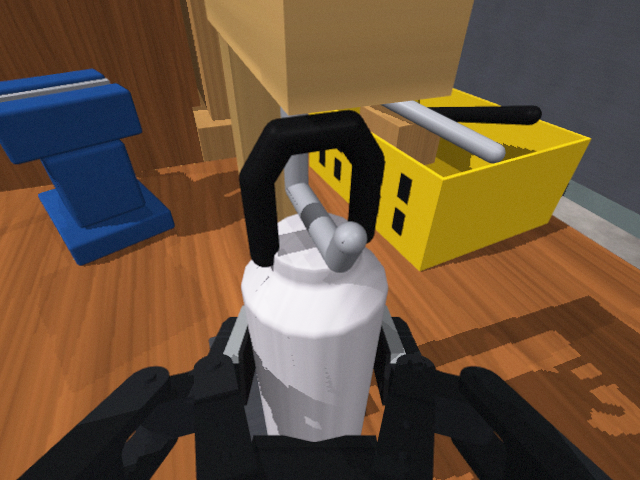

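The loop now floats above the rod (hook tip at (350,237) inside the opening), beam clear. Draw forward.

Emit:
jog_arm(
  deltas=[
    [0, 0, 0, -0.23, 0.25, -0.62, 0.3],
    [0, 0, 0, -0.45, 0.49, -1.23, 0.3],
    [0, 0, 0, -0.45, 0.49, -1.23, 0.3],
    [0, 0, 0, -0.45, 0.49, -1.23, 0.3],
    [0, 0, 0, -0.45, 0.49, -1.23, 0.3],
    [0, 0, 0, -0.45, 0.49, -1.23, 0.3],
    [0, 0, 0, -0.45, 0.49, -1.23, 0.3],
    [0, 0, 0, 0, 0, 0, 0.3],
  ],
)

```text
t: 6.0
tool_pos: [0.5137, 0.1621, 0.1665]
tool_rot: [-1.768, -1.224, -1.234]
contact_force: [0.5, 0.2, -3.6]
opening: 0.0484
```

Emit:
jog_arm(
  deltas=[
    [-0.082, 0, 0.03, 0, 0, 0, 0.3],
    [-0.082, 0, 0.03, 0, 0, 0, 0.3],
    [-0.082, 0, 0.03, 0, 0, 0, 0.3],
    [-0.082, 0, 0.03, 0, 0, 0, 0.3],
    [0, 0, 0, 0, 0, 0, 0.3],
  ],
)

```text
t: 6.42
tool_pos: [0.5103, 0.1658, 0.165]
tool_rot: [-2.038, -0.941, -1.421]
contact_force: [-1.2, 0.4, -4.6]
opening: 0.0482
```

```bash
python3 - <<'E'
from h import *
st()
D=Rt(50,20,-1); to(D,[.5,-.02,.12]-.003*D[:,2])
E
```

```text
t6.42 p [0.5103 0.1658 0.165 ] az/pitch z [49.6  20.21] y [ 0.761 -0.648 -0.001] q [-0.26 -0.32  2.41  1.46  1.02 -0.41] F [-1.2  0.4 -4.6] op 0.0482
shift cm (current axes) [ -9.34  11.27 -12.65]
rotvec [ 0.007  0.004 -0.003] ang 0.008
shift cm (new axes) [ -9.32  11.16 -12.76]
```

Emit:
jog_arm(
  deltas=[
    [0, 0, 0, -0.78, 0.94, -1.05, 0.3],
    [0, 0, 0, -1.55, 1.88, -2.1, 0.3],
    [0, 0, 0, -1.55, 1.88, -2.1, 0.3],
    [0, 0, 0, -1.55, 1.88, -2.1, 0.3],
    [0, 0, 0, -1.55, 1.88, -2.1, 0.3],
    [0, 0, 0, -1.55, 1.88, -2.1, 0.3],
    [0, 0, 0, -0.78, 0.94, -1.05, 0.3],
    [0, 0, 0, 0, 0, 0, 0.3],
    [0, 0, 0, 0, 0, 0, 0.3],
    [0, 0, 0, 0, 0, 0, 0.3],
  ],
)

```text
t: 7.25
tool_pos: [0.5012, -0.0232, 0.1228]
tool_rot: [-2.037, -0.942, -1.423]
contact_force: [0.2, 0.5, -4.4]
opening: 0.0486
```

```bash
python3 - <<'E'
from h import *
st()
D=Rt(50,20,-1); to(D,[.5,-.02,.086]-.003*D[:,2])
c,im,dp=grab('side','s1'); cv2.imwrite('pics/s1c.png',cv2.resize(im[180:400,230:530,::-1],None,fx=2.6,fy=2.6))
P=cloud(c,dp); X,Y,Z=[P[...,i] for i in range(3)]
m=(dp>0)&(abs(X-.5)<.045)&(abs(Y+.02)<.045)&(Z>.03)&(Z<.25); q=P[m]; print(np.percentile(q,[0,1,99,100],0).round(4).tolist())
E
```

```text
t7.25 p [ 0.5012 -0.0232  0.1228] az/pitch z [49.6  20.14] y [ 0.762 -0.648  0.001] q [-0.73 -0.06  2.3   1.28  1.37 -0.64] F [ 0.2  0.5 -4.4] op 0.0486
shift cm (current axes) [-3.4  -0.3   1.12]
rotvec [ 0.007  0.002 -0.002] ang 0.007
shift cm (new axes) [-3.4  -0.29  1.11]
[[0.455, -0.0648, 0.0406], [0.4562, -0.0633, 0.0449], [0.5335, 0.0084, 0.2111], [0.5376, 0.0115, 0.2134]]
```

View pics/s1c.png

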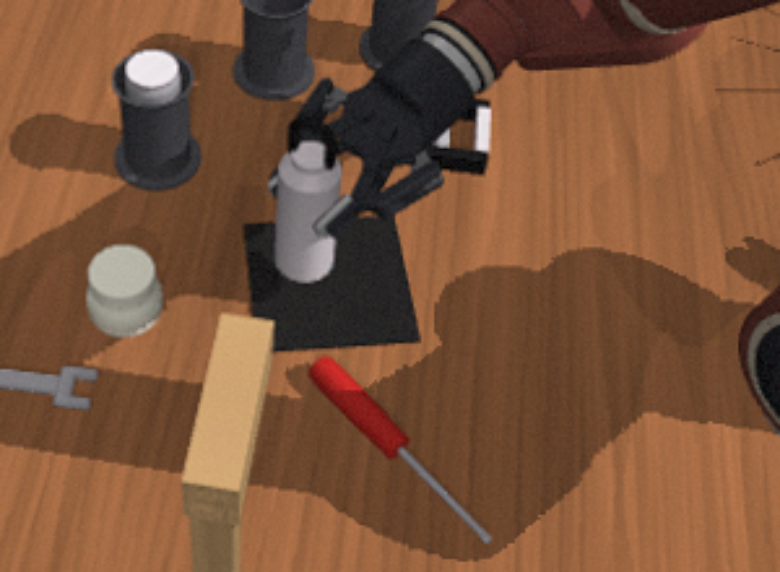

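Bottle is held upright over the mat, clear of its edges; gripper clear of pedal and screwdriver. Underside about 44 mm up, so lower 37 mm then feel.

Emit:
jog_arm(
  deltas=[
    [0, 0, 0, -0.75, 0, 0.28, 0.3],
    [0, 0, 0, -0.94, 0, 0.35, 0.3],
    [0, 0, 0, -0.94, 0, 0.35, 0.3],
    [0, 0, 0, -0.7, 0, 0.26, 0.3],
    [0, 0, 0, -0.15, 0, 0.05, 0.3],
    [0, 0, 0, 0, 0, 0, 0.3],
    [0, 0, 0, 0, 0, 0, 0.3],
    [0, 0, 0, 0, 0, 0, 0.3],
  ],
)

```text
t: 7.97
tool_pos: [0.5016, -0.0233, 0.0862]
tool_rot: [-2.037, -0.942, -1.425]
contact_force: [0.1, 0.2, -2.8]
opening: 0.0485
```

Emit:
jog_arm(
  deltas=[
    [0, 0, 0, -0.094, 0, 0.035, 0.3],
    [0, 0, 0, -0.094, 0, 0.035, 0.3],
    [0, 0, 0, 0, 0, 0, 0.3],
    [0, 0, 0, 0, 0, 0, 0.3],
  ],
)

```text
t: 8.3
tool_pos: [0.5013, -0.0233, 0.0837]
tool_rot: [-2.038, -0.941, -1.424]
contact_force: [0.1, 0.7, -3.4]
opening: 0.0485
```

Emit:
jog_arm(
  deltas=[
    [0, 0, 0, -0.094, 0, 0.035, 0.3],
    [0, 0, 0, 0, 0, 0, 0.3],
    [0, 0, 0, 0, 0, 0, 0.3],
  ],
)

```text
t: 8.55
tool_pos: [0.5014, -0.0234, 0.0827]
tool_rot: [-2.038, -0.941, -1.424]
contact_force: [0.6, -0.1, -3.4]
opening: 0.0487
```

Emit:
jog_arm(
  deltas=[
    [0, 0, 0, -0.075, 0, 0.028, 0.3],
    [0, 0, 0, 0, 0, 0, 0.3],
    [0, 0, 0, 0, 0, 0, 0.3],
  ],
)

```text
t: 8.8
tool_pos: [0.5016, -0.0233, 0.0827]
tool_rot: [-2.036, -0.941, -1.425]
contact_force: [-3.0, -0.1, 3.1]
opening: 0.0485
```

Contact made (Fz −3.4 → +3.1 N). Release.

Emit:
jog_arm(
  deltas=[
    [0, 0, 0, 0, 0, 0, 0.62],
    [0, 0, 0, 0, 0, 0, 0.7],
    [0, 0, 0, 0, 0, 0, 0.85],
    [0, 0, 0, 0, 0, 0, 1],
    [0, 0, 0, 0, 0, 0, 1],
    [0, 0, 0, 0, 0, 0, 1],
    [0, 0, 0, 0, 0, 0, 1],
  ],
)

```text
t: 9.38
tool_pos: [0.5013, -0.0233, 0.0818]
tool_rot: [-2.038, -0.941, -1.424]
contact_force: [-0.6, 0.2, 0.3]
opening: 0.0854
```

```bash
python3 - <<'E'
from h import *
st(); c,im,dp=grab('wrist','w4'); P=cloud(c,dp); X,Y,Z=[P[...,i] for i in range(3)]
m=(dp>0)&(abs(X-.5)<.04)&(abs(Y+.02)<.04)&(Z>.12)&(im.max(2)<70)&(Z<.19); print(np.percentile(P[m],[1,50,99],0).round(4).tolist())
E
```

```text
t9.38 p [ 0.5013 -0.0233  0.0818] az/pitch z [49.51 20.15] y [ 0.761 -0.649  0.001] q [-0.73  0.06  2.29  1.3   1.34 -0.74] F [-0.6  0.2  0.3] op 0.0854
[[0.4835, -0.0308, 0.1333], [0.4978, -0.0219, 0.1615], [0.519, -0.0142, 0.1731]]
```

Bottle stands on the mat (loop top at 0.173 m = 0.004 + 0.1695). Retreat and rise.

Emit:
jog_arm(
  deltas=[
    [0, 0, 0, 0, 0, -1, 1],
    [0, 0, 0, 0, 0, -2.5, 1],
    [0, 0, 0, 0, 0, -2.5, 1],
    [0, 0, 0, 0, 0, -2.5, 1],
    [0, 0, 0, 0, 0, -1.5, 1],
    [0, 0, 0, 1.5, 0, -0.6, 1],
    [0, 0, 0, 3.1, 0, -1.14, 1],
    [0, 0, 0, 3.1, 0, -1.14, 1],
    [0, 0, 0, 3.1, 0, -1.14, 1],
    [0, 0, 0, 3.1, 0, -1.14, 1],
    [0, 0, 0, 3.1, 0, -1.14, 1],
    [0, 0, 0, 0, 0, 0, 1],
  ],
)

```text
t: 10.43
tool_pos: [0.4408, -0.0967, 0.305]
tool_rot: [-2.04, -0.953, -1.433]
contact_force: [-0.3, -1.7, 0.9]
opening: 0.0855
```

```bash
python3 - <<'E'
from h import *
st(); c,im,dp=grab('wrist','w5'); P=cloud(c,dp); X,Y,Z=[P[...,i] for i in range(3)]
near=(dp>0)&(abs(X-.5)<.05)&(abs(Y+.02)<.05)
m=near&(Z>.162)&(Z<.19); q=P[m]; print('loop bar',len(q),q.mean(0).round(4)); 
if len(q)>5:
    w,V=np.linalg.eigh(np.cov(q[:,:2].T)); v=V[:,1]; print(np.degrees(np.arctan2(v[1],v[0])),np.sqrt(w))
m=near&(Z>.03)&(Z<.11); q=P[m][:,:2]
from scipy.optimize import least_squares
r=least_squares(lambda s:np.hypot(*(q-s).T)-.025,[.5,-.02],loss='soft_l1',f_scale=.001); print('axis',r.x,np.abs(r.fun).mean(),len(q))
th=np.radians(-20); y=np.array([np.cos(th),np.sin(th),0]); z=np.array([0,0,-1.]); D=np.c_[np.cross(y,z),y,z]
to(D,[*r.x,.25])
E
```

```text
t10.43 p [ 0.4408 -0.0967  0.305 ] az/pitch z [49.22 20.22] y [ 0.761 -0.649  0.014] q [-0.97 -0.44  2.24  1.17  1.73 -0.32] F [-0.3 -1.7  0.9] op 0.0855
loop bar 455 [ 0.5009 -0.0219  0.1693]
157.98457924790142 [0.0021692  0.01003304]
axis [ 0.50278729 -0.02001499] 0.0002994821183310102 1741
shift cm (current axes) [-1.42 -0.24 11.04]
rotvec [ 0.226 -1.201 -0.306] ang 1.26
shift cm (new axes) [9.3  3.27 5.16]
```

View pics/w5.png

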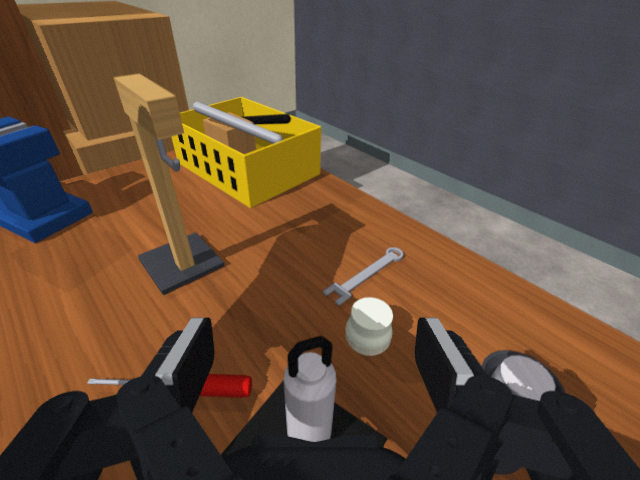

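Bottle stands upright on the mat (310,395), loop edge at top; jar, spanner and screwdriver untouched. Turn the tool down over it.

Emit:
jog_arm(
  deltas=[
    [0.0205, -0.1092, -0.0278, 0, 0, 0, 1],
    [0.0205, -0.1092, -0.0278, 0, 0, 0, 1],
    [0.0205, -0.1092, -0.0278, 0, 0, 0, 1],
    [0.0205, -0.1092, -0.0278, 0, 0, 0, 1],
    [0.0205, -0.1092, -0.0278, 0, 0, 0, 1],
    [0.0205, -0.1092, -0.0278, 0, 0, 0, 1],
    [0.0205, -0.1092, -0.0278, 0, 0, 0, 1],
    [0.0205, -0.1092, -0.0278, 0, 0, 0, 1],
    [0.0205, -0.1092, -0.0278, 0, 0, 0, 1],
    [0.0205, -0.1092, -0.0278, 0, 0, 0, 1],
    [0.0205, -0.1092, -0.0278, 0, 0, 0, 1],
    [0, 0, 0, 0, 0, 0, 1],
  ],
)

```text
t: 11.48
tool_pos: [0.4401, -0.0932, 0.2964]
tool_rot: [-2.561, -1.802, 0.006]
contact_force: [0.2, 0.4, 0.0]
opening: 0.0853
```

Emit:
jog_arm(
  deltas=[
    [0, 0, 0, 2.0, 1.0, 0, 1],
    [0, 0, 0, 2.0, 1.0, 0, 1],
    [0, 0, 0, 2.0, 1.0, 0, 1],
    [0, 0, 0, 0, 0, 0, 1],
    [0, 0, 0, 0, 0, 0, 1],
    [0, 0, 0, 0, 0, 0, 1],
  ],
)

```text
t: 11.98
tool_pos: [0.4877, -0.0496, 0.2965]
tool_rot: [-2.565, -1.794, 0.002]
contact_force: [-0.7, -0.6, -0.3]
opening: 0.0855
```

```bash
cat >> h.py <<'E'
from scipy.optimize import least_squares
def Dn(az):
    th=np.radians(az); y=np.array([np.cos(th),np.sin(th),0]); z=np.array([0,0,-1.]); return np.c_[np.cross(y,z),y,z]
def bar(P,dp,im,x,y,z0,z1):
    m=(dp>0)&(abs(P[...,0]-x)<.035)&(abs(P[...,1]-y)<.035)&(P[...,2]>z0)&(P[...,2]<z1)&(im.max(2)<90)
    q=P[m]; w,V=np.linalg.eigh(np.cov(q[:,:2].T)); v=V[:,1]; s=q[:,:2]@v; n=q[:,:2]@V[:,0]
    cen=v*(s.min()+s.max())/2+V[:,0]*(n.min()+n.max())/2
    print('bar n',len(q),'az',np.degrees(np.arctan2(v[1],v[0])).round(1),'len',np.ptp(s).round(4),'wid',np.ptp(n).round(4),'cen',cen.round(4),'z',q[:,2].max().round(4)); return cen
E
python3 - <<'E'
from h import *
st(); c,im,dp=grab('wrist','w6'); P=cloud(c,dp)
b=bar(P,dp,im,.503,-.02,.14,.19)
to(Dn(-22),[.5028,-.020,.20])
E
```

```text
t11.98 p [ 0.4877 -0.0496  0.2965] az/pitch z [130.07  89.37] y [ 0.939 -0.343 -0.01 ] q [-0.26 -0.29  1.86  0.01  1.59  0.09] F [-0.7 -0.6 -0.3] op 0.0855
bar n 714 az 158.8 len 0.0401 wid 0.0083 cen [ 0.5033 -0.0199] z 0.1748
shift cm (current axes) [3.26 0.48 9.7 ]
rotvec [-0.009 -0.005  0.033] ang 0.035
shift cm (new axes) [3.32 0.28 9.68]
```

View pics/w6.png

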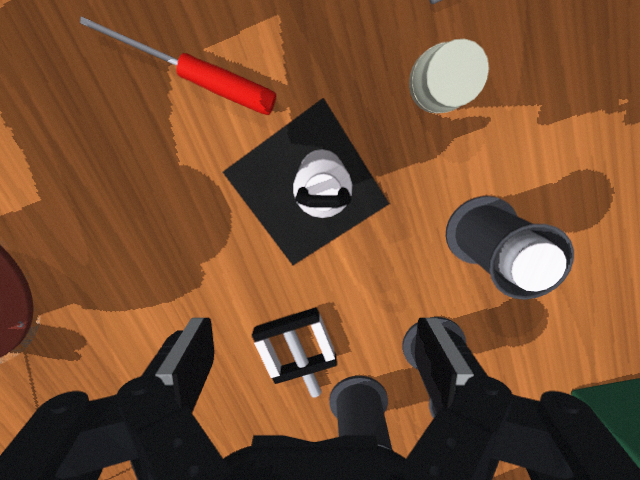

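Mat with the bottle at (322,187), its loop broadside to the jaws; measured bar 40 × 8 mm matches. Move above and check alignment.

Emit:
jog_arm(
  deltas=[
    [-0.009, -0.005, 0.023, 0, 0, 0, 1],
    [0, 0, 0, 1.1, 0.13, 0, 1],
    [0, 0, 0, 1.1, 0.13, 1, 1],
    [0, 0, 0, 1.1, 0.12, 3, 1],
    [0, 0, 0, 0, 0, 3, 1],
    [0, 0, 0, 0, 0, 2, 1],
    [0, 0, 0, 0, 0, 0, 1],
    [0, 0, 0, 0, 0, 0, 1],
    [0, 0, 0, 0, 0, 0, 1],
  ],
)

```text
t: 12.78
tool_pos: [0.505, -0.0194, 0.209]
tool_rot: [2.592, 1.771, 0.004]
contact_force: [0.3, -0.1, 0.7]
opening: 0.0854
```

```bash
python3 - <<'E'
from h import *
st(); c,im,dp=grab('wrist','w7'); P=cloud(c,dp)
b=bar(P,dp,im,.503,-.02,.14,.19)
to(Dn(-21.2),[.5033,-.0199,.154])
E
```

```text
t12.78 p [ 0.505  -0.0194  0.209 ] az/pitch z [-8.92 89.8 ] y [ 0.932 -0.363  0.003] q [-0.19 -0.21  1.94  0.    1.41  0.19] F [ 0.3 -0.1  0.7] op 0.0854
bar n 1759 az 159.4 len 0.0403 wid 0.0085 cen [ 0.5034 -0.0195] z 0.1747
shift cm (current axes) [-0.11 -0.21  5.57]
rotvec [ 0.005 -0.001 -0.002] ang 0.005
shift cm (new axes) [-0.11 -0.18  5.57]
```

Emit:
jog_arm(
  deltas=[
    [0, 0, 0, -0.08, -0.16, 0.5, 1],
    [0, 0, 0, 0, 0, 1.5, 1],
    [0, 0, 0, 0, 0, 1.5, 1],
    [0, 0, 0, 0, 0, 1.5, 1],
    [0, 0, 0, 0, 0, 0.5, 1],
    [0, 0, 0, 0, 0, 0, 0.8],
    [0, 0, 0, 0, 0, 0, 0.65],
    [0, 0, 0, 0, 0, 0, 0.55],
  ],
  grip_force=40,
)

```text
t: 13.5
tool_pos: [0.5035, -0.0199, 0.1543]
tool_rot: [2.592, 1.77, 0.005]
contact_force: [0.6, -0.6, -0.5]
opening: 0.0513
```

Emit:
jog_arm(
  deltas=[
    [0, 0, 0, 0, 0, 0, 0.5],
    [0, 0, 0, 0, 0, 0, 0.45],
    [0, 0, 0, 0, 0, 0, 0.4],
    [0, 0, 0, 0, 0, 0, 0.35],
    [0, 0, 0, 0, 0, 0, 0.3],
    [0, 0, 0, 0, 0, 0, 0.25],
    [0, 0, 0, 0, 0, 0, 0.25],
    [0, 0, 0, 0, 0, 0, 0.25],
  ],
)

```text
t: 14.17
tool_pos: [0.5036, -0.0199, 0.1543]
tool_rot: [2.591, 1.77, 0.005]
contact_force: [-0.4, -0.5, 5.6]
opening: 0.0398
```

```bash
python3 - <<'E'
from h import *
st()
E
```

```text
t14.17 p [ 0.5036 -0.0199  0.1543] az/pitch z [-12.08  89.74] y [ 0.932 -0.364  0.004] q [-0.19 -0.16  1.99 -0.    1.31  0.18] F [-0.4 -0.5  5.6] op 0.0398
```

Emit:
jog_arm(
  deltas=[
    [0, 0, 0, 0, 0, -0.3, 0.25],
    [0, 0, 0, 0, 0, -0.6, 0.25],
    [0, 0, 0, 0, 0, -1.1, 0.25],
    [0, 0, 0, 0, 0, -2, 0.25],
    [0, 0, 0, 0, 0, -3, 0.25],
    [0, 0, 0, 0, 0, -3, 0.25],
    [0, 0, 0, 0, 0, -3, 0.25],
    [0, 0, 0, 0, 0, -2.5, 0.25],
    [0, 0, 0, 0, 0, -1.5, 0.25],
    [0, 0, 0, 0, 0, -0.5, 0.25],
    [0, 0, 0, 0, 0, 0, 0.25],
  ],
)

```text
t: 15.08
tool_pos: [0.5026, -0.0197, 0.3295]
tool_rot: [2.591, 1.77, 0.005]
contact_force: [-0.1, 0.1, -3.9]
opening: 0.0394
```

```bash
python3 - <<'E'
from h import *
st()
b=ctrl.get_obs()['tool_pos']; D=Dn(-21.2); to(D,np.array([.567,-.2905,b[2]])-.1*D[:,0])
E
```

```text
t15.08 p [ 0.5026 -0.0197  0.3295] az/pitch z [-11.25  89.74] y [ 0.932 -0.364  0.004] q [-0.19 -0.28  1.79 -0.    1.62  0.18] F [-0.1  0.1 -3.9] op 0.0394
shift cm (current axes) [-32.89  15.86   0.04]
rotvec [ 0.004 -0.001 -0.002] ang 0.005
shift cm (new axes) [-32.92  15.79   0.  ]
```

Emit:
jog_arm(
  deltas=[
    [0, 0, 0, -0.9, 0.43, 0, 0.25],
    [0, 0, 0, -1.8, 0.87, 0, 0.25],
    [0, 0, 0, -2.75, 1.32, 0, 0.25],
    [0, 0, 0, -2.75, 1.32, 0, 0.25],
    [0, 0, 0, -2.75, 1.32, 0, 0.25],
    [0, 0, 0, -2.75, 1.32, 0, 0.25],
    [0, 0, 0, -2.75, 1.32, 0, 0.25],
    [0, 0, 0, -2.75, 1.32, 0, 0.25],
    [0, 0, 0, -2.75, 1.32, 0, 0.25],
    [0, 0, 0, -2.75, 1.32, 0, 0.25],
    [0, 0, 0, -2.75, 1.32, 0, 0.25],
    [0, 0, 0, -2.75, 1.32, 0, 0.25],
  ],
)

```text
t: 16.08
tool_pos: [0.5263, -0.3554, 0.3245]
tool_rot: [-2.592, -1.77, 0.001]
contact_force: [0.5, 1.1, -3.5]
opening: 0.0396
```

Emit:
jog_arm(
  deltas=[
    [0, 0, 0, -1.8, 0.87, 0, 0.25],
    [0, 0, 0, -0.9, 0.43, 0, 0.25],
    [0, 0, 0, 0, 0, 0, 0.25],
    [0, 0, 0, 0, 0, 0, 0.25],
    [0, 0, 0, 0, 0, 0, 0.25],
    [0, 0, 0, 0, 0, 0, 0.25],
  ],
)

```text
t: 16.58
tool_pos: [0.53, -0.3822, 0.3278]
tool_rot: [2.592, 1.774, 0.002]
contact_force: [-0.2, -0.0, -3.2]
opening: 0.0397
```

```bash
python3 - <<'E'
from h import *
st(); c,im,dp=grab('wrist','w8'); P=cloud(c,dp); X,Y,Z=[P[...,i] for i in range(3)]
m=(dp>0)&(np.hypot(X-.567,Y+.2905)<.05)&(abs(Z-.1065)<.004); q=P[m]; (x,y),r=cv2.minEnclosingCircle(q[:,:2].astype(np.float32)*1000); print('rim',m.sum(),x,y,r,q[:,2].max())
f=least_squares(lambda s:np.hypot(*(q[:,:2]-s[:2]).T)-s[2],[.567,-.29,.034],loss='soft_l1',f_scale=.001); print(f.x,np.abs(f.fun).mean())
# bottle lower body held
p=ctrl.get_obs()['tool_pos']
m=(dp>0)&(np.hypot(X-p[0],Y-p[1])<.04)&(Z>.17)&(Z<.29)&(im.min(2)>70)
for a,b in((.18,.20),(.20,.22),(.22,.25),(.25,.285)):
    s=P[m&(Z>a)&(Z<b)][:,:2]
    if len(s)>30:
        f=least_squares(lambda t:np.hypot(*(s-t).T)-.025,p[:2],loss='soft_l1',f_scale=.001); print(a,len(s),f.x.round(4),'rel tool',((f.x-p[:2])*1000).round(1),np.abs(f.fun).mean().round(4))
E
```

```text
t16.58 p [ 0.53   -0.3822  0.3278] az/pitch z [ 7.21 89.91] y [ 0.932 -0.362  0.001] q [-0.74  0.09  1.46  0.    1.6  -0.37] F [-0.2 -0.  -3.2] op 0.0397
rim 1797 567.273193359375 -289.3794250488281 37.70491409301758 0.10950263502917329
[ 0.56726495 -0.28947358  0.03436581] 0.0014363859168362982
0.18 338 [ 0.5292 -0.383 ] rel tool [-0.9 -0.7] 0.0001
0.2 431 [ 0.5291 -0.383 ] rel tool [-0.9 -0.7] 0.0001
0.22 859 [ 0.5291 -0.3829] rel tool [-1.  -0.7] 0.0002
0.25 1560 [ 0.529  -0.3829] rel tool [-1.  -0.6] 0.0002
```

View pics/w8.png

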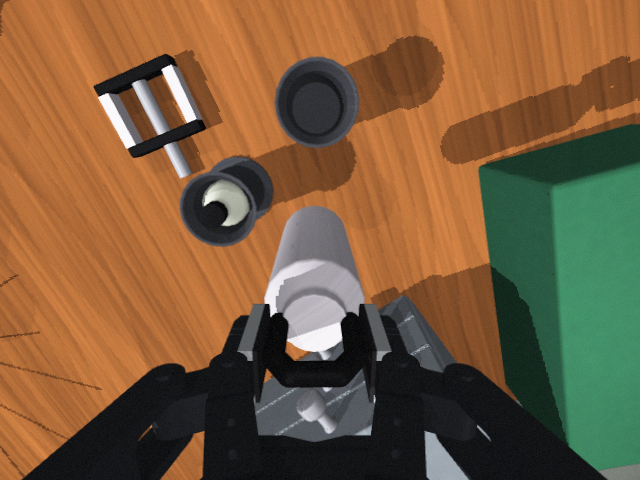

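Wrist view: bottle hangs vertical (axis constant to 0.2 mm over its height); empty holder at (317,102), its rim fitted at (0.5673, −0.2894), agreeing with the top/side cameras.

Emit:
jog_arm(
  deltas=[
    [0, 0, 0, 0.7, 0.01, 0, 0.25],
    [0, 0, 0, 1.5, 0.02, 0, 0.25],
    [0, 0, 0, 2.2, 0.04, 0, 0.25],
    [0, 0, 0, 2.2, 0.04, 0, 0.25],
    [0, 0, 0, 2.0, 0.04, 0.5, 0.25],
    [0, 0, 0, 1.0, 0.02, 1.2, 0.25],
    [0, 0, 0, 0.51, 0, 1.5, 0.25],
    [0, 0, 0, 0, 0, 1.3, 0.25],
    [0, 0, 0, 0, 0, 0.6, 0.25],
    [0, 0, 0, 0, 0, 0, 0.25],
    [0, 0, 0, 0, 0, 0, 0.25],
    [0, 0, 0, 0, 0, 0, 0.25],
  ],
)

```text
t: 17.63
tool_pos: [0.5682, -0.291, 0.2774]
tool_rot: [2.593, 1.769, 0.002]
contact_force: [0.1, -0.3, -3.0]
opening: 0.0396
```

```bash
python3 - <<'E'
from h import *
st(); c,im,dp=grab('wrist','w9'); P=cloud(c,dp); X,Y,Z=[P[...,i] for i in range(3)]
m=(dp>0)&(np.hypot(X-.567,Y+.2905)<.05)&(abs(Z-.1065)<.004)&(im.max(2)<110); q=P[m]
rr=np.hypot(q[:,0]-.5673,q[:,1]+.2894); print('rim r',len(q),np.percentile(rr,[1,50,99]).round(4))
p=ctrl.get_obs()['tool_pos']; h=p[2]-.1503; print('underside',h)
m=(dp>0)&(np.hypot(X-p[0],Y-p[1])<.04)&(Z>h+.01)&(Z<h+.11)&(im.min(2)>70); s=P[m][:,:2]
f=least_squares(lambda t:np.hypot(*(s-t).T)-.025,p[:2],loss='soft_l1',f_scale=.001); print(len(s),f.x.round(4))
to(Dn(-21.2),[*(p[:2]+[.5673,-.2894]-f.x),p[2]])
c,im,dp=grab('side','s2'); cv2.imwrite('pics/s2c.png',cv2.resize(im[60:260,240:460,::-1],None,fx=2.8,fy=2.8))
E
```

```text
t17.63 p [ 0.5682 -0.291   0.2774] az/pitch z [-23.41  89.85] y [ 0.931 -0.365  0.003] q [-0.59  0.07  1.56  0.    1.51 -0.22] F [ 0.1 -0.3 -3. ] op 0.0396
rim r 1091 [0.0311 0.0345 0.0372]
underside 0.12761012300579377
3249 [ 0.5673 -0.2918]
shift cm (current axes) [ 0.22 -0.09 -0.  ]
rotvec [ 0.003  0.    -0.003] ang 0.005
shift cm (new axes) [ 0.22 -0.09  0.  ]
```

View pics/s2c.png

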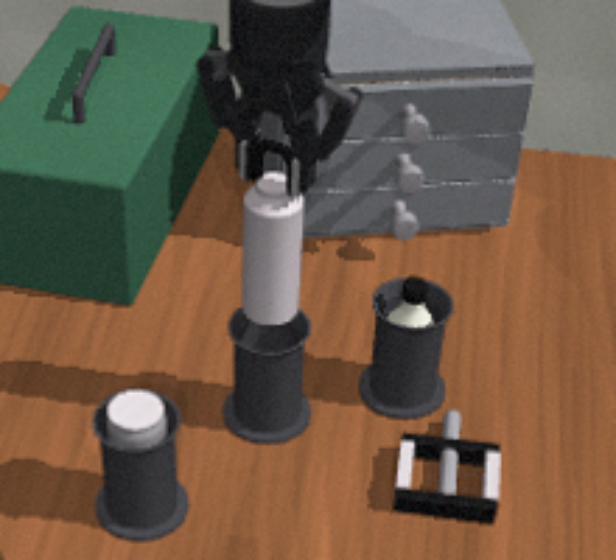

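Bottle is above the empty holder mouth, apparently centred. Apply the 2 mm correction and lower in stages.

Emit:
jog_arm(
  deltas=[
    [0, 0, 0, 0.22, -0.09, 0, 0.25],
    [0, 0, 0, 0, 0, 0.5, 0.25],
    [0, 0, 0, 0, 0, 0.7, 0.25],
    [0, 0, 0, 0, 0, 0.7, 0.25],
    [0, 0, 0, 0, 0, 0.7, 0.25],
    [0, 0, 0, 0, 0, 0.7, 0.25],
    [0, 0, 0, 0, 0, 0.4, 0.25],
    [0, 0, 0, 0, 0, 0, 0.25],
    [0, 0, 0, 0, 0, 0, 0.25],
  ],
)

```text
t: 18.48
tool_pos: [0.5681, -0.2875, 0.2393]
tool_rot: [2.594, 1.772, 0.001]
contact_force: [-0.4, 0.6, -3.3]
opening: 0.0399
```

```bash
python3 - <<'E'
from h import *
st(); print(ctrl.get_obs()['wrist_torque'])
c,im,dp=grab('wrist','w10'); P=cloud(c,dp); X,Y,Z=[P[...,i] for i in range(3)]
m=(dp>0)&(np.hypot(X-.567,Y+.29)<.05)&(abs(Z-.1065)<.004)&(im.max(2)<110); q=P[m]
f=least_squares(lambda s:np.hypot(*(q[:,:2]-s[:2]).T)-.0343,[.567,-.29],loss='soft_l1',f_scale=.001); print('rim',f.x,len(q))
p=ctrl.get_obs()['tool_pos']
m=(dp>0)&(np.hypot(X-p[0],Y-p[1])<.04)&(Z>.115)&(Z<p[2]-.1503+.112)&(im.min(2)>70); s=P[m][:,:2]
f=least_squares(lambda t:np.hypot(*(s-t).T)-.025,p[:2],loss='soft_l1',f_scale=.001); print('bottle',len(s),f.x.round(4))
E
```

```text
t18.48 p [ 0.5681 -0.2875  0.2393] az/pitch z [ 7.35 89.95] y [ 0.932 -0.364  0.001] q [-0.59  0.09  1.6   0.    1.45 -0.21] F [-0.4  0.6 -3.3] op 0.0399
[-0.00405812 -0.00294565  0.00161279]
rim [ 0.5676817  -0.28939726] 1388
bottle 3120 [ 0.5671 -0.2883]
```

Emit:
jog_arm(
  deltas=[
    [0, 0, 0, -0.08, 0.06, 0, 0.25],
    [0, 0, 0, 0, 0, 0.5, 0.25],
    [0, 0, 0, 0, 0, 0.7, 0.25],
    [0, 0, 0, 0, 0, 0.7, 0.25],
    [0, 0, 0, 0, 0, 0.7, 0.25],
    [0, 0, 0, 0, 0, 0.7, 0.25],
    [0, 0, 0, 0, 0, 0.4, 0.25],
    [0, 0, 0, 0, 0, 0, 0.25],
    [0, 0, 0, 0, 0, 0, 0.25],
  ],
)

```text
t: 19.28
tool_pos: [0.5685, -0.2885, 0.2024]
tool_rot: [2.594, 1.772, 0.001]
contact_force: [0.6, 0.2, -3.5]
opening: 0.0398
```

```bash
python3 - <<'E'
from h import *
st(); print(ctrl.get_obs()['wrist_torque'])
E
```

```text
t19.28 p [ 0.5685 -0.2885  0.2024] az/pitch z [ 7.03 89.94] y [ 0.932 -0.364  0.001] q [-0.59  0.12  1.63  0.    1.39 -0.21] F [ 0.6  0.2 -3.5] op 0.0398
[-0.0614791   0.01875458  0.01462397]
```

Emit:
jog_arm(
  deltas=[
    [0, 0, 0, 0, 0, 0.5, 0.25],
    [0, 0, 0, 0, 0, 0.7, 0.25],
    [0, 0, 0, 0, 0, 0.7, 0.25],
    [0, 0, 0, 0, 0, 0.7, 0.25],
    [0, 0, 0, 0, 0, 0.7, 0.25],
    [0, 0, 0, 0, 0, 0.5, 0.25],
    [0, 0, 0, 0, 0, 0.2, 0.25],
    [0, 0, 0, 0, 0, 0, 0.25],
    [0, 0, 0, 0, 0, 0, 0.25],
  ],
)

```text
t: 20.03
tool_pos: [0.5688, -0.2887, 0.1629]
tool_rot: [2.593, 1.771, 0.002]
contact_force: [0.9, -0.6, -3.3]
opening: 0.0396
```

Emit:
jog_arm(
  deltas=[
    [0, 0, 0, 0, 0, 0.2, 0.25],
    [0, 0, 0, 0, 0, 0.2, 0.25],
    [0, 0, 0, 0, 0, 0, 0.25],
    [0, 0, 0, 0, 0, 0, 0.25],
  ],
)

```text
t: 20.37
tool_pos: [0.5687, -0.2886, 0.1589]
tool_rot: [2.593, 1.772, 0.002]
contact_force: [-0.3, 0.0, -4.0]
opening: 0.0394
```

Emit:
jog_arm(
  deltas=[
    [0, 0, 0, 0, 0, 0.15, 0.25],
    [0, 0, 0, 0, 0, 0.1, 0.25],
    [0, 0, 0, 0, 0, 0, 0.25],
    [0, 0, 0, 0, 0, 0, 0.25],
  ],
)

```text
t: 20.7
tool_pos: [0.5686, -0.2886, 0.1563]
tool_rot: [2.593, 1.772, 0.002]
contact_force: [-0.8, -0.1, -2.8]
opening: 0.0397
```

Emit:
jog_arm(
  deltas=[
    [0, 0, 0, 0, 0, 0.1, 0.25],
    [0, 0, 0, 0, 0, 0, 0.25],
    [0, 0, 0, 0, 0, 0, 0.25],
  ],
)

```text
t: 20.95
tool_pos: [0.5687, -0.2887, 0.1554]
tool_rot: [2.593, 1.771, 0.002]
contact_force: [-0.0, 0.8, -3.1]
opening: 0.0396
```

Emit:
jog_arm(
  deltas=[
    [0, 0, 0, 0, 0, 0.08, 0.25],
    [0, 0, 0, 0, 0, 0, 0.25],
    [0, 0, 0, 0, 0, 0, 0.25],
  ],
)

```text
t: 21.2
tool_pos: [0.5689, -0.2888, 0.1554]
tool_rot: [2.592, 1.771, 0.002]
contact_force: [-1.0, 0.7, 1.0]
opening: 0.0396
```

Floor contact (Fz −3.1 → +1.0 N at the expected 0.1554 m). Release and rise.

Emit:
jog_arm(
  deltas=[
    [0, 0, 0, 0, 0, 0, 0.55],
    [0, 0, 0, 0, 0, 0, 0.65],
    [0, 0, 0, 0, 0, 0, 0.8],
    [0, 0, 0, 0, 0, 0, 0.9],
    [0, 0, 0, 0, 0, 0, 0.9],
    [0, 0, 0, 0, 0, 0, 0.9],
  ],
)

```text
t: 21.7
tool_pos: [0.5688, -0.2887, 0.1547]
tool_rot: [2.593, 1.771, 0.002]
contact_force: [-0.6, -0.4, -0.6]
opening: 0.0768
```

Emit:
jog_arm(
  deltas=[
    [0, 0, 0, 0, 0, -0.5, 0.9],
    [0, 0, 0, 0, 0, -1.5, 0.9],
    [0, 0, 0, 0, 0, -2.5, 0.9],
    [0, 0, 0, 0, 0, -3, 0.9],
    [0, 0, 0, 0, 0, -3, 0.9],
    [0, 0, 0, 0, 0, -3, 0.9],
    [0, 0, 0, 0, 0, -1.5, 0.9],
    [0, 0, 0, 0, 0, 0, 0.9],
    [0, 0, 0, 0, 0, 0, 0.9],
    [0, 0, 0, 0, 0, 0, 0.9],
  ],
)

```text
t: 22.53
tool_pos: [0.5679, -0.2882, 0.3029]
tool_rot: [-2.593, -1.772, -0.0]
contact_force: [-0.1, -0.2, -0.5]
opening: 0.0768
```

```bash
python3 - <<'E'
from h import *
st(); c,im,dp=grab('wrist','w11'); P=cloud(c,dp); bar(P,dp,im,.5675,-.2894,.14,.2)
c,im,dp=grab('side','s3'); cv2.imwrite('pics/s3c.png',im[40:420,160:560,::-1])
E
```

```text
t22.53 p [ 0.5679 -0.2882  0.3029] az/pitch z [114.03  89.93] y [ 0.932 -0.364 -0.001] q [-0.59  0.06  1.53  0.    1.56 -0.21] F [-0.1 -0.2 -0.5] op 0.0768
bar n 738 az 159.0 len 0.0407 wid 0.0092 cen [ 0.5685 -0.2892] z 0.1755
```

View pics/s3c.png

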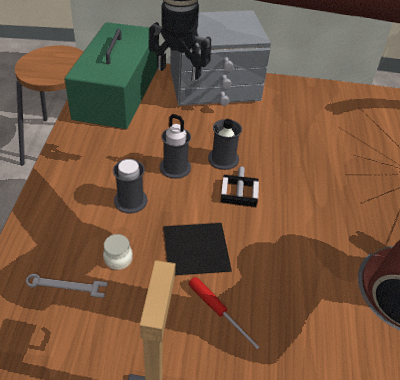

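The picture shows the bottle in the empty holder at (176,150), with its shoulder and loop standing out. The gripper is clear above it and the other things look as they were. The loop top reads 0.1755 m against 0.1745 expected.

```bash
python3 -c "
from station import ctrl
print(ctrl.finish_job())"
```

```text
the job is handed in; nothing more can be done
None
```

The oil bottle now stands in the empty holder, released, and I handed the job in at about 22.6 s, inside the 61 s limit. I gripped it by the body and took it off the hook, then stood it on the mat and let go. Then I picked it up again by the loop, lowered it into the holder until it touched bottom, and let go.

- **On the mat:** the loop top read 0.173 m against 0.1735 m expected after I let go, so the bottle was standing on the mat.
- **In the holder:** the vertical force on the tool went from −3 N to +1 N at the expected height. After release, the loop top read 0.1755 m against 0.1745 m expected, centred within about 1 mm of the holder.
- **Bench and robot:** the gripper is about 150 mm above its release height and touching nothing. In the last side picture the other things look undisturbed.
- **Disagreements:** the overview cameras placed the holder about 1–3 mm differently from the wrist camera; I used the wrist camera. Readings of the bottle's position while I lowered it wandered by about 2 mm, within the play. No check failed.

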